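# Draw the core from the bangle wax mould with the hook

## Robot

A 7-joint arm with a two-finger parallel gripper is mounted at the origin on the work surface. World frame = base frame: x ahead of the robot, y to its left, z up, the work surface at z = 0. Lengths are in m, angles in rad, forces in N, time in s.
With the tool pointing down it reaches from about 0.35 to 0.9 m from the base axis. Payload 19.9 kg.
Tool frame: the origin (TCP) lies at the very end of the fingers, on their centre line; the grasp point (between the pads) lies 19 mm behind it; z points along the fingers, y is the line along which they close (so a half turn about z gives the same grasp; the last joint's range is limited). The gripper opens to 94 mm and grips with 3 to 60 N. Pads are 16 mm wide; open, the fingers measure 119 mm over their backs; the gripper's body (75 mm by 177 mm) begins 78 mm behind the grasp point.
Start: joints at [1.109, 0.417, -0.01, 1.614, 0.005, 1.111, -0.053], TCP at [0.255, -0.57, 0.205] pointing down, gripper open.
Joint ranges: [-2.81, 2.81], [-0.39, 2.02], [-1.27, 1.25], [0.06, 2.57], [-1.19, 4.33], [0.19, 2], [-2.82, 2.82]. Speed limits (rad/s): [1.89, 1.89, 2.39, 2.39, 3.01, 3.01, 3.01].

## Interface

Orientations are given as [roll, pitch, yaw] about the fixed x, y, z axes, in that order (R = Rz(yaw) Ry(pitch) Rx(roll)).
In Python, from cell import env, imaging gives the robot as it stands.
- The arm moves only by the tool servo_tool, never from a script. Its argument "deltas" is a list of rows, each a list of 6 numbers: the shift along the tool's x, y, z in cm, then the turn, a rotation vector about the tool's x, y, z in degrees. A call has exactly 10 rows; each row shifts and turns the commanded pose from where the row before left it, along the tool's axes as they then stand; what a row does not reach is not made up. A row lasts 1/10 s, in which the tool goes at most 50 mm and 8.59 degrees, less where a joint would pass 70% of its speed; a pose out of reach is approached as far as the arm can. A call with a gripper value outside its range is refused whole. "hand" is the finger opening in cm, from 0 to 9.4, set as the call begins (left out, the last holds). The fingers move at their own pace and stop on an object; "grip_force" is the grip in N (left out, the last holds). Time passes only in rows, so rows that do not move let the fingers close, or fill a call up. It gives the time, the measured TCP pose, the force, the opening and the grip force at its end, in the units of the state.
- env.get_obs(): the state, without advancing time (a new reading comes with each control period).
- imaging.grab_frame(name): name is "side" or "top"; returns the picture (480x640x3 uint8, red, green, blue); there is no depth.
- imaging.camera_params(name): a dict with "fx", "fy", "cx", "cy" (pixels), "R" (3x3) and "t" (3): a world point X has camera coordinates R X + t. Camera axes: x right, y down, z forward; pixel columns grow to the right and rows downward; lengths in m; the calibration is good to about 2 mm. A picture is of the moment at which its call begins. camera_params takes no time and is no camera call.
- env.close_job(): hands the job in; it is judged then, once.
The state is a dict: "clock": time; "joints": joint angles; "dq": joint speeds; "joint_torque": joint torques, N m; "tcp_pos": TCP position; "tcp_rot": TCP orientation; "force": force on the tool from outside, world axes, zero at the start; "wrist_torque": the same for the moment, N m; "gripper_width": finger opening in m; "grasp_force": force on a finger pad.
Only numpy, scipy, OpenCV 4.12 (cv2) and the standard library are available. Lean on these libraries where they do the work, as an engineer would, in place of code of your own. Each camera call takes 0.05 s, during which the arm holds its last target. There are 200 camera calls.

## Task

Take the hook from the tool stand, catch the wire bail of the core that sits deep in the bore of the aluminium mould, and draw the core straight up out of the bore. Set it down gently, standing upright in the wooden tray, unhook it, and hang the hook back in its empty slot of the stand. Work by feel: the thin bail bends and the bore scratches if they are forced, keep the gripper off the core, and leave everything else where it is.

Things in the scene. Friction and masses are not known exactly. Their poses are not given: they have to be found in the camera images.
- mould: Fixed aluminium mould block, 118 x 118 mm, 125 mm tall; screw heads 4 mm high on its top corners. Origin: centre of its underside, z up. A round upright bore, 72 mm in diameter, open at the top face, runs down its middle; position and yaw vary. Pressing on it with hook or gripper by more than 12 N scores it (a failure).
- bore_floor (a point): Centre of the bore's flat floor, 7 mm above the mould's underside and 118 mm below the mouth; the core stands on it. Two spring balls in the bore wall (22 mm above the floor, at the mould's + and -y) press on the core: with its weight it takes a pull of 3 to 8 N to break it loose and less to draw it on.
- core: Loose aluminium plug in the bore, 70.4 mm in diameter, 48 mm tall, lowest 6 mm tapering to 66 mm; 0.15 to 0.28 kg; 0.8 mm clearance all round, so it tips a little when pushed sideways. A bail (see core_pivot) stands on its top. Origin: centre of its underside, z up. Its -x points towards the robot within 0.6 rad. Moving it faster than 0.6 m/s counts as dropped; the gripper must not touch it.
- core_pivot (a point): Foot of the bail, on the core's axis 51 mm above its underside. The bail is an upside-down U of 3 mm wire, 19 mm wide inside; legs at the core's y = + and -11 mm, top bar along y, its axis 30 mm from this point. The bail leans by an UNMEASURED angle, from 0.56 rad towards the core's +x to 0.56 rad towards -x: bar axis at x = +16 to -16 mm and 76 to 81 mm above the core's underside.
- bail_foot (a point): End of one bail leg, at the core's y = +11 mm, 51 mm above its underside. The bail is stiff and does not swing on the core: it keeps its lean. More than 10 N between the hook and bail or core bends it (a failure).
- hook: Loose hand hook, 140 mm long, 0.09 kg, upright in a slot of the stand. Origin: foot of its shank on the tool's axis, z up. Shank 4 mm round up to z = 66 mm, brass collar 30 mm in diameter at z = 66 to 70, flat wooden handle 16 (x) x 26 (y) mm at z = 70 to 140. At the foot it turns to the hook's -x (see hook_mid).
- hook_mid (a point): Throat of the hook: hook frame x = -4, y = 0, z = 4 mm, on top of the arm. The 4 mm round arm runs from the shank towards the hook's -x and ends in an upturned tip: tip axis 8.5 mm from the shank's axis, tip top 10 mm above the hook's origin, gap between shank and tip 4.5 mm.
- hook_grip (a point): Place to grip the handle, on its axis 100 mm above the hook's origin; fingers closing on its wide faces, along the hook's x, gripper pointing down. Held here the hook reaches the bail with the fingertips about 20 mm above the mould.
- stand: Fixed wooden tool stand, 90 (x) x 210 (y) mm; base board 12 mm thick; top board x = -35 to 35 mm, lower face 70, upper face 85 mm up. Two slots 9 mm wide, open to its -x side, run in to x = +4 mm at y = + and -45 mm. Origin: centre of the underside, z up. Left or right of the mould; position and yaw vary.
- slot_a (a point): Seat of the slot at y = +45 mm of the stand, on the top board's upper face. A tool hangs home with its axis here and its collar on the board: the hook's origin 66 mm lower, its tip towards the open end (axes as the stand's), so that it lifts straight up and goes straight down through the slot.
- slot_b (a point): The same for the slot at y = -45 mm. One slot holds the hook, the other the scriber.
- scriber: Loose straight scriber with the same collar and handle as the hook but a straight, pointed shank; stays in its slot. Origin: on its axis, 66 mm below the collar's underside.
- tray: Fixed wooden tray, 170 (x) x 220 (y) x 18 mm, walls and floor 6 mm thick, lined with grey felt. Origin: centre of its underside; the inner floor is 6 mm higher. On the side of the bench away from the stand.
- nozzle: Small loose brass nozzle, a stepped cone 28 mm in diameter and 30 mm tall, standing in the +y end of the tray (about y = +83 mm of the tray). Origin: centre of its underside.
- ring_a: Loose green wax ring pattern, about 35 x 25 x 9 mm, between robot and mould. Origin: ring centre, underside.
- ring_b: Second loose green wax ring pattern, of the same size, in the same area.
- rubber_a: Loose yellow rubber mould, 75 x 60 x 35 mm, to the left. Origin: centre of its underside.
- rubber_b: Loose yellow rubber mould, 75 x 60 x 35 mm, to the right. Origin: centre of its underside.
- spray: Loose spray bottle, 52 mm in diameter, 150 mm tall, at the back right. Origin: centre of its underside.
- knife: Loose craft knife, 125 mm long, at the back behind the mould. Origin: middle, underside.
- tin: Loose round tin, 60 mm in diameter, 40 mm tall, at the back left. Origin: centre of its underside.
Things that resemble listed ones, but are neither listed nor needed, are in the scene too. Leave any blue or green look-alike of the mould alone.

How it is judged:
On the way, in this order (a step that is already met when the one before it is completed fails the run):
1. the core hangs from the hook, clear above the mouth of the bore (z of core in the frame of mould above 0.125 m and contact force between hook and core above 0.8 N), for 0.2 s.
2. the core stands upright in the tray, off the hook (x of core in the frame of tray between -0.046 and 0.046 m and y of core in the frame of tray between -0.071 and 0.071 m and z of core in the frame of tray between 0.003 and 0.009 m and angle between core's own z axis and vertical below 0.06 rad and linear speed of core below 0.02 m/s and contact force between hook and core below 0.1 N), for 0.2 s.
At the end, for the whole second after the job is handed in: The core stands on the tray floor (centre within 46 mm in x and 71 mm in y of the tray centre), upright within 0.06 rad, at rest, off the hook; the hook hangs released in a slot of the stand (axis within 12 mm of its seat, height within 4 mm, upright within 0.08 rad), at rest (all of step 2 and (horizontal distance between hook and slot_a below 0.012 m or horizontal distance between hook and slot_b below 0.012 m) and z of hook in the frame of stand between 0.015 and 0.023 m and angle between hook's own z axis and vertical below 0.08 rad and linear speed of hook below 0.02 m/s); the robot touches nothing.
It fails at once if the hook loads the bail or the core with more than 10 N (the bail bends) (contact force between hook and core above 10 N).
It fails at once if the gripper or the arm touches the core (contact force between any of the fingers, the arm and core above 0.5 N).
It fails at once if the hook, the gripper or the arm presses on the mould with more than 12 N (the bore is scored) (contact force between any of hook, the fingers, the arm and mould above 12 N).
It fails at once if the core is dropped or flung (faster than 0.6 m/s) (linear speed of core above 0.6 m/s).
It fails at once if the scriber is moved more than 12 mm or another bystander more than 15 mm (distance of scriber from where it was at the start of the episode above 0.012 m or distance of any of nozzle, ring_a, ring_b, rubber_a, rubber_b, spray, knife, tin from where it was at the start of the episode above 0.015 m).
It also fails if it takes over 72 s, if anything falls off the work surface, if the arm or the gripper's body presses on something with over 40 N, if the wrist force passes 120 N, or if a joint passes its speed limit or range.

## Working session

There is one attempt and no reset: what is moved stays moved. The work goes in short steps, Python scripts to look and compute and a tool call to move; the robot and the scene stay as the last step left them, time stands still between calls to the robot, and variables do not carry over. Pictures are saved under pics/ and viewed, at most 10 in all, crops included, and the job is handed in when it is done.

Besides the shell and the picture viewer there is one more tool, called after "Call:" by a JSON object that holds its "op" and its "data". servo_tool: Moves the arm, as the interface text tells. Its arguments: {"type":"object","properties":{"deltas":{"type":"array"},"hand":{"type":"number"},"grip_force":{"type":"number"}},"required":["deltas"]}

```bash
ls; mkdir -p pics
python3 - <<'E'
from cell import env, imaging
import cv2
for n in("side","top"):
    cv2.imwrite(f"pics/{n}0.png",imaging.grab_frame(n)[:,:,::-1])
    p=imaging.camera_params(n);print(n,p)
print(env.get_obs())
E
```

```text
pics
side {'fx': 515.2291753020036, 'fy': 515.2291753020036, 'cx': 321.6094674804892, 'cy': 237.98161231950144, 'R': array([[-0.86027734, -0.50961722, -0.0146012 ],
       [-0.39577681,  0.68561045, -0.61098202],
       [ 0.32137769, -0.51983516, -0.79150981]]), 't': array([0.4202577 , 0.22584918, 1.00533256])}
top {'fx': 434.6173865796363, 'fy': 434.6173865796363, 'cx': 319.9602677931351, 'cy': 243.19623419578807, 'R': array([[-0.11723869, -0.9931016 , -0.00207643],
       [-0.96681753,  0.11461314, -0.22831491],
       [ 0.22697789, -0.02475981, -0.97358512]]), 't': array([0.0543414 , 0.46869402, 0.98211835])}
{'clock': 0.1, 'joints': array([ 1.10847831,  0.41790505, -0.01030845,  1.61407049,  0.00468881,
        1.11067607, -0.05299505]), 'dq': array([ 0.00128996, -0.00159857,  0.00036902, -0.00126957, -0.0003995 ,
        0.00133538, -0.00101451]), 'joint_torque': array([ 2.46776435e-03, -8.52571893e+01,  6.40656967e-01, -4.26692963e+01,
       -4.87862842e-02,  1.62364624e-02, -3.64455047e-05]), 'tcp_pos': array([ 0.25518723, -0.57018961,  0.20491185]), 'tcp_rot': array([-3.14056003e+00,  7.02202200e-05,  4.20830820e-01]), 'force': array([ 0.1892802 , -0.33012309,  0.40895239]), 'wrist_torque': array([-0.01323048,  0.01679705,  0.05635236]), 'grasp_force': 0.0, 'gripper_width': 0.094026505006714}
```

View pics/top0.png

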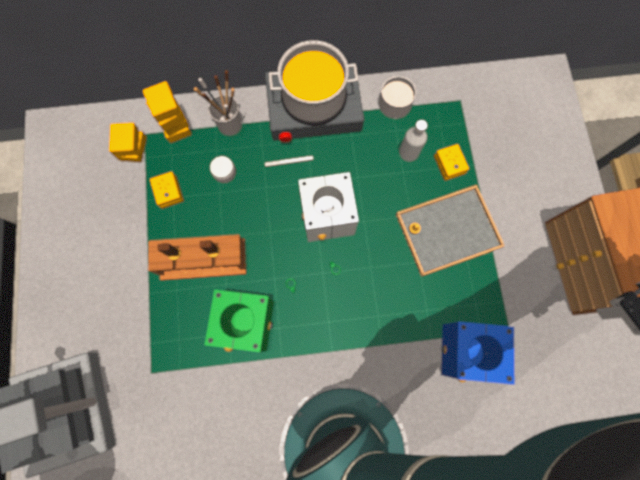

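View pics/side0.png

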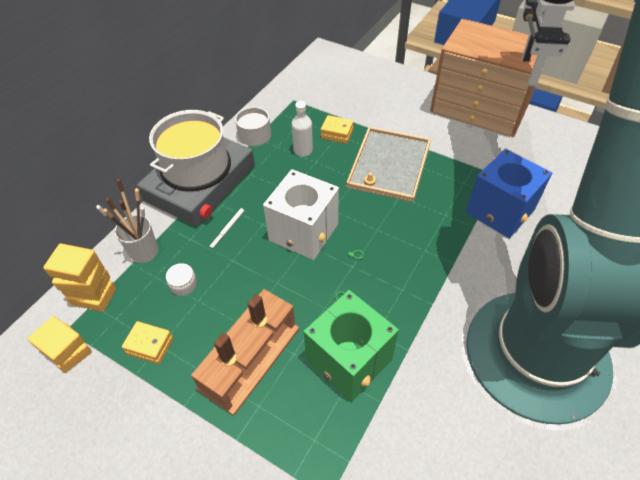

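The top view shows the silver mould at (328,205), the tray at (449,230) with the nozzle at (415,228), and the stand at (197,257) with two tools whose handles are at (170,250) and (208,247). In the side view the mould is at (302,213), and the handles are at (225,347) and (257,308).

Look-alikes: the green mould at (238,322) and the blue one at (480,352) could be taken for the mould, which is silver. For the hook, the candidates are the two handles. I'll check both in a close crop.

Run:
```python
import cv2,numpy as np
s=cv2.imread("pics/side0.png");t=cv2.imread("pics/top0.png")
r=lambda im,x0,y0,x1,y1,w,h:cv2.resize(im[y0:y1,x0:x1],(w,h),interpolation=cv2.INTER_CUBIC)
A=r(s,190,285,310,415,400,433)
B=r(t,145,230,250,285,400,210)
C=r(t,293,165,363,245,340,389)
m=np.zeros((600,800,3),np.uint8)
m[:433,:400]=A; m[:210,400:]=B; m[210:599,400:740]=C
m[433:600,0:400]=r(s,265,170,345,204,400,167)
cv2.imwrite("pics/crop1.png",m)
```

```text
(no output)
```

View pics/crop1.png

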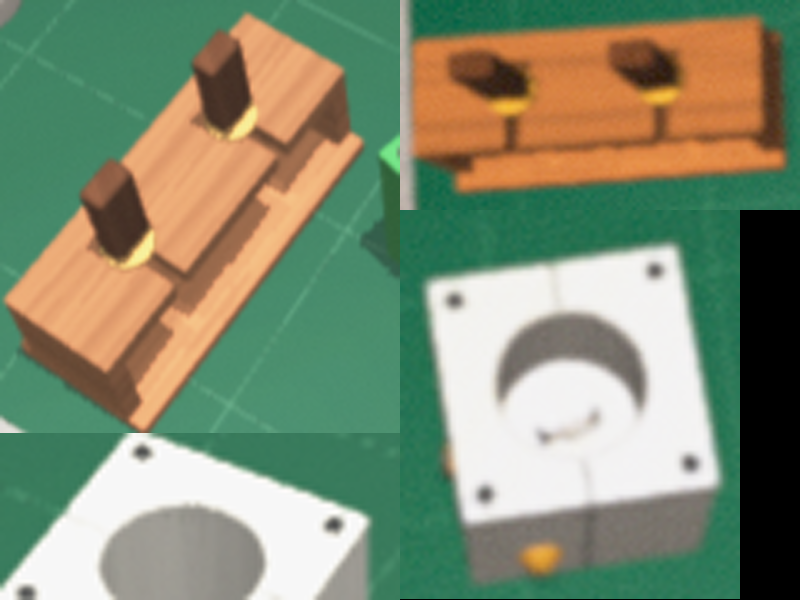

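```bash
cat > h.py <<'E'
import numpy as np,cv2
from cell import env,imaging
P={n:imaging.camera_params(n) for n in("side","top")}
def ray(n,px):
    p=P[n];d=p["R"].T@np.array([(px[0]-p["cx"])/p["fx"],(px[1]-p["cy"])/p["fy"],1]);return -p["R"].T@p["t"],d
def onz(n,px,z):
    c,d=ray(n,px);return c+d*(z-c[2])/d[2]
def proj(n,X):
    p=P[n];q=p["R"]@np.array(X)+p["t"];return np.array([p["fx"]*q[0]/q[2]+p["cx"],p["fy"]*q[1]/q[2]+p["cy"]])
E
python3 - <<'E'
from h import *
s=cv2.imread("pics/side0.png");t=cv2.imread("pics/top0.png")
def r(im,x0,y0,x1,y1,w,h,g=1.0):
    c=cv2.resize(im[y0:y1,x0:x1],(w,h),interpolation=cv2.INTER_CUBIC).astype(float);return np.clip((c/255)**g*255,0,255).astype(np.uint8)
m=np.zeros((600,800,3),np.uint8)
m[:400,:400]=r(s,215,340,255,380,400,400,.6)
m[:400,400:]=r(s,255,310,295,350,400,400,.6)
m[400:,:400]=r(t,155,255,245,282,400,200,.6)
c=r(t,308,195,348,215,400,200,1).astype(float)
c=np.clip((c-90)*255/165,0,255)
m[400:,400:]=c
cv2.imwrite("pics/crop2.png",m)
def fit(n,mask,z,pick):
    k,_=cv2.findContours(mask,0,1);k=[c for c in k if cv2.contourArea(c)>400 and cv2.pointPolygonTest(cv2.convexHull(c),pick,False)>=0]
    c=max(k,key=cv2.contourArea);w=np.array([onz(n,p[0],z)[:2] for p in cv2.convexHull(c)],np.float32)*1000
    b=cv2.minAreaRect(w);return np.round(b[0],1),np.round(b[1],1),round(b[2],1),np.round(cv2.boxPoints(b),1).tolist()
for n,im,pm,ps,pt in(("top",t,(328,190),(225,250),(450,235)),("side",s,(302,180),(270,330),(390,160))):
    hsv=cv2.cvtColor(im,cv2.COLOR_BGR2HSV)
    white=((hsv[...,1]<40)&(hsv[...,2]>205)).astype(np.uint8)
    wood=((hsv[...,0]<22)&(hsv[...,1]>80)&(hsv[...,2]>120)).astype(np.uint8)
    grey=((hsv[...,1]<60)&(hsv[...,2]>90)&(hsv[...,2]<215)).astype(np.uint8)
    for nm,mk,z,p in(("mould",white,.125,pm),("stand",wood,.085,ps),("tray",wood|grey,.018,pt)):
        try:print(n,nm,fit(n,mk,z,p))
        except Exception as e:print(n,nm,e)
E
```

```text
top mould (array([553.3, -28.9]), array([118.5, 118.7]), 2.3, [[491.70001220703125, 28.0], [496.5, -90.5999984741211], [614.9000244140625, -85.80000305175781], [610.2000122070312, 32.79999923706055]])
top stand (array([466.2, 285.8]), array([222.1,  95.9]), 87.4, [[413.20001220703125, 177.10000610351562], [509.1000061035156, 172.6999969482422], [519.2000122070312, 394.6000061035156], [423.3999938964844, 398.8999938964844]])
top tray (array([504.2, -19.3]), array([1704.4, 1113.1]), 83.3, [[-148.0, -800.7999877929688], [957.5, -930.7000122070312], [1156.4000244140625, 762.0999755859375], [50.900001525878906, 892.0]])
side mould (array([554.8, -29.5]), array([120.2, 120.6]), 2.3, [[492.29998779296875, 28.299999237060547], [497.20001220703125, -92.19999694824219], [617.2999877929688, -87.30000305175781], [612.4000244140625, 33.20000076293945]])
side stand (array([464.2, 298.8]), array([225. , 113.5]), 87.4, [[402.3999938964844, 189.0], [515.7999877929688, 183.8000030517578], [526.0999755859375, 408.6000061035156], [412.70001220703125, 413.79998779296875]])
side tray (array([ 550.5, -564.9]), array([1239.1, 1594.7]), 10.1, [[-199.89999389648438, 110.9000015258789], [81.0, -1458.9000244140625], [1300.800048828125, -1240.5999755859375], [1019.9000244140625, 329.1000061035156]])
```

View pics/crop2.png

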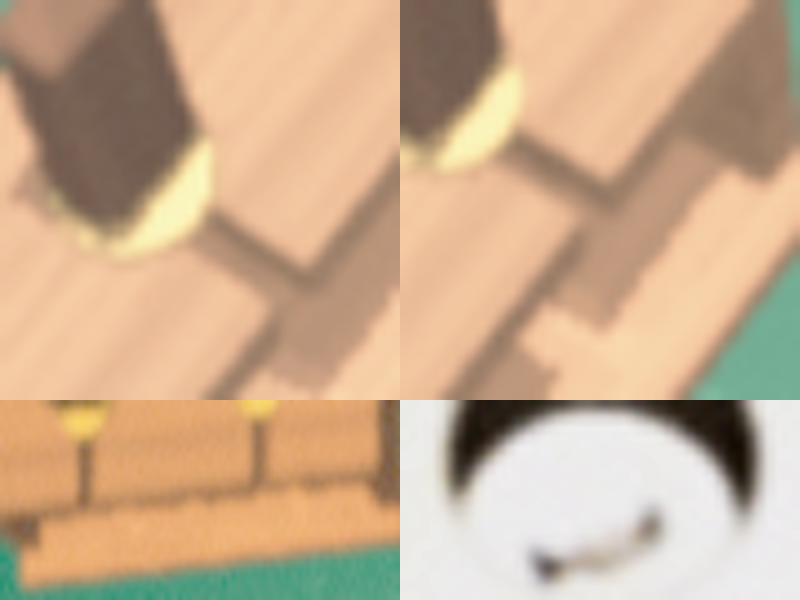

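The bail is visible in the bore from about (322,212) to (333,207) in the top view. Both shanks are hidden under the top board, so sight alone can't separate hook from scriber yet. I'll work out the positions now and test a tool by feel.

Run:
```python
from h import *
np.set_printoptions(precision=4,suppress=True)
for n,ps in(("top",[(163.9,247),(205.9,243.9)]),("side",[(221.2,339.6),(255.4,299.1)])):
    for p in ps:print(n,"handle",onz(n,p,.159)[:2])
t=cv2.imread("pics/top0.png");s=cv2.imread("pics/side0.png")
for n,im,roi in(("top",t,(150,235,240,265)),("side",s,(200,320,280,375))):
    h=cv2.cvtColor(im,cv2.COLOR_BGR2HSV);x0,y0,x1,y1=roi
    m=((h[...,0]>=20)&(h[...,0]<35)&(h[...,1]>90)&(h[...,2]>180)).astype(np.uint8)[y0:y1,x0:x1]
    k,l,st,c=cv2.connectedComponentsWithStats(m)
    for i in range(1,k):
        if st[i,4]>8:
            print(n,"collar vis",st[i],c[i]+[x0,y0],onz(n,c[i]+[x0,y0],.089)[:2])
for n,cs in(("top",[(398,213),(475,187),(501,244),(425,273)]),("side",[(369,129),(431,139),(413,198),(348,184)])):
    w=np.array([onz(n,c,.018)[:2] for c in cs]);print("tray",w.tolist(),w.mean(0))
for n,c in(("top",(415,228)),):print("nozzle",onz(n,c,.025))
# bail
for p in((322.5,211.8),(333,207.5),(328,210.5)):
    print("bail",[onz("top",p,z)[:2] for z in(.06,.083,.088)])
print("axis",proj("top",(.554,-.029,.058)),proj("top",(.554,-.029,.088)))
# hole edge on top image
```

```text
top handle [0.4783 0.3333]
top handle [0.4746 0.2439]
side handle [0.4808 0.3369]
side handle [0.4765 0.2441]
top collar vis [61 19  6  2  9] [213.6667 254.5556] [0.4659 0.2446]
top collar vis [21 22  6  2 11] [173.2727 257.4545] [0.47   0.3368]
side collar vis [59  0  8  7 29] [262.5517 322.7241] [0.467  0.2487]
side collar vis [27 35  9 10 38] [231.9211 360.3158] [0.4714 0.3375]
tray [[0.5345489603012409, -0.20568737658736758], [0.5797496976504147, -0.41117160127323676], [0.4256875958880221, -0.44531683834474656], [0.3763659333321278, -0.24677200637566868]] [ 0.4791 -0.3272]
tray [[0.5806428030457149, -0.4067587340488522], [0.42016873274463457, -0.4522438088456512], [0.37412829874481035, -0.23713805576293956], [0.5313640111594256, -0.20008002603455877]] [ 0.4766 -0.3241]
nozzle [ 0.4893 -0.2398  0.025 ]
bail [array([ 0.547 , -0.0162]), array([ 0.5399, -0.0152]), array([ 0.5384, -0.015 ])]
bail [array([ 0.5548, -0.0426]), array([ 0.5475, -0.0411]), array([ 0.5459, -0.0408])]
bail [array([ 0.5487, -0.0297]), array([ 0.5416, -0.0285]), array([ 0.54  , -0.0282])]
axis [327.4251 208.7078] [327.6118 204.8128]
```

```bash
cat >> h.py <<'E'
from scipy.spatial.transform import Rotation as Ro
def plan(wps,start=None,yaw0=None):
    "wps: (x,y,z,yaw,nrows); prints rows in tool axes (cm, deg), levelled tool; rounding carried over"
    o=env.get_obs();p=np.array(o["tcp_pos"] if start is None else start,float);a=o["tcp_rot"][2] if yaw0 is None else yaw0
    k=0
    for x,y,z,yw,n in wps:
        T=np.array([x,y,z])
        for i in range(n):
            dp=(T-p)/(n-i);da=(yw-a)/(n-i)
            R=Ro.from_euler("xyz",[np.pi,0,a]).as_matrix()
            d=np.round(R.T@dp*100,2);t=round(-np.degrees(da),1)
            p=p+R@d/100;a=a-np.radians(t)
            print([*(float(v) for v in d),0,0,t],end=",");k+=1
            if k%10==0:print()
    print("\nend",p,a)
E
python3 - <<'E'
from h import *
o=env.get_obs();print(o["tcp_pos"],o["tcp_rot"])
plan([(.29,-.5,.27,.62,2),(.42,-.25,.28,1.0,6),(.44,0.0,.28,1.3,6),(.478,.3,.28,1.526,6+2),(.479,.334,.24,1.526,2),(.479,.334,.165,1.526,6)])
E
```

```text
[ 0.25518723 -0.57018961  0.20491185] [-3.14056003e+00  7.02202200e-05  4.20830820e-01]
[3.02, -2.49, -3.25, 0, 0, np.float64(-5.7)],[3.26, -2.18, -3.26, 0, 0, np.float64(-5.7)],[4.18, -2.13, -0.17, 0, 0, np.float64(-3.6)],[4.31, -1.87, -0.17, 0, 0, np.float64(-3.6)],[4.42, -1.59, -0.16, 0, 0, np.float64(-3.6)],[4.51, -1.31, -0.17, 0, 0, np.float64(-3.7)],[4.58, -1.02, -0.16, 0, 0, np.float64(-3.6)],[4.64, -0.73, -0.17, 0, 0, np.float64(-3.7)],[3.69, -1.97, 0.0, 0, 0, np.float64(-2.9)],[3.78, -1.78, 0.0, 0, 0, np.float64(-2.9)],
[3.87, -1.59, 0.0, 0, 0, np.float64(-2.8)],[3.94, -1.39, 0.0, 0, 0, np.float64(-2.9)],[4.01, -1.2, 0.0, 0, 0, np.float64(-2.8)],[4.05, -1.0, 0.0, 0, 0, np.float64(-2.9)],[3.74, -0.54, 0.0, 0, 0, np.float64(-1.6)],[3.76, -0.44, 0.0, 0, 0, np.float64(-1.6)],[3.76, -0.33, 0.0, 0, 0, np.float64(-1.6)],[3.77, -0.23, 0.0, 0, 0, np.float64(-1.6)],[3.78, -0.12, 0.0, 0, 0, np.float64(-1.6)],[3.78, -0.02, 0.0, 0, 0, np.float64(-1.6)],
[3.78, 0.09, 0.0, 0, 0, np.float64(-1.7)],[3.78, 0.2, 0.0, 0, 0, np.float64(-1.6)],[1.7, -0.03, 2.0, 0, 0, np.float64(-0.0)],[1.7, -0.03, 2.0, 0, 0, np.float64(-0.0)],[0.0, 0.0, 1.25, 0, 0, np.float64(-0.0)],[0.0, 0.0, 1.25, 0, 0, np.float64(-0.0)],[0.0, 0.0, 1.25, 0, 0, np.float64(-0.0)],[0.0, 0.0, 1.25, 0, 0, np.float64(-0.0)],[0.0, 0.0, 1.25, 0, 0, np.float64(-0.0)],[0.0, 0.0, 1.25, 0, 0, np.float64(-0.0)],

end [0.47897215 0.33400114 0.16501185] 1.5256242362365158
```

Call:
{"op": "servo_tool", "data": {"deltas": [[3.0,-2.5,-3.2,0,0,-5.7],[3.3,-2.2,-3.3,0,0,-5.7],[4.2,-2.1,-0.2,0,0,-3.6],[4.3,-1.9,-0.2,0,0,-3.6],[4.4,-1.6,-0.2,0,0,-3.6],[4.5,-1.3,-0.2,0,0,-3.7],[4.6,-1.0,-0.2,0,0,-3.6],[4.6,-0.7,-0.2,0,0,-3.7],[3.7,-2.0,0,0,0,-2.9],[3.8,-1.8,0,0,0,-2.9]], "hand": 9.4}}

```text
clock: 1.1
tcp_pos: [0.426, -0.1662, 0.2809]
tcp_rot: [-3.141, 0.0, 1.104]
force: [1.1, -0.3, -0.1]
gripper_width: 0.094
grasp_force: 0.0
```

Call:
{"op": "servo_tool", "data": {"deltas": [[3.9,-1.6,0,0,0,-2.8],[3.9,-1.4,0,0,0,-2.9],[4.0,-1.2,0,0,0,-2.8],[4.0,-1.0,0,0,0,-2.9],[3.7,-0.5,0,0,0,-2.1],[3.8,-0.4,0,0,0,-2.1],[3.8,-0.3,0,0,0,-2.1],[3.8,-0.2,0,0,0,-2.1],[3.8,-0.1,0,0,0,-2.2],[3.8,0,0,0,0,-2.2]]}}

```text
clock: 2.1
tcp_pos: [0.4642, 0.2256, 0.281]
tcp_rot: [-3.141, 0.0, 1.525]
force: [0.1, 0.4, -0.2]
gripper_width: 0.094
grasp_force: 0.0
```

Run:
```python
from h import *
o=env.get_obs();print(o["tcp_pos"],o["tcp_rot"],o["joints"],o["force"])
# refined bail: averaged frames, saved
f=np.mean([imaging.grab_frame("top")[:,:,::-1].astype(float) for _ in range(6)],0)
np.save("pics/avg.npy",f)
g=f[193:218,306:350].mean(2)
print(np.round(f[203:215,318:338].mean(2)).astype(int))
c=np.clip((f[185:225,300:355]-100)*1.6,0,255).astype(np.uint8)
cv2.imwrite("pics/bail.png",cv2.resize(c,(770,560),interpolation=cv2.INTER_LANCZOS4))
plan([(.4755,.244,.26,1.526,3),(.4755,.244,.13,1.526,4),(.4755,.244,.10,1.526,3)])
```

```text
[0.4642492  0.22556022 0.28103398] [-3.14144840e+00  1.06824266e-04  1.52495761e+00] [ 0.16243033  0.22265311 -0.77895271  1.76606206  0.16592369  1.22044459
 -0.70731123] [ 0.09925767  0.35103834 -0.18186841]
[[245 245 245 245 245 245 245 245 245 245 245 245 245 245 244 244 244 245
  245 245]
 [245 245 245 245 245 245 245 245 245 245 245 245 245 244 243 242 244 244
  245 245]
 [245 245 245 245 245 245 245 245 245 245 245 245 245 243 235 232 241 244
  245 245]
 [245 245 245 245 245 245 245 245 245 245 244 244 244 239 218 212 233 244
  245 245]
 [245 245 245 245 245 245 245 245 244 244 243 242 240 228 199 193 226 242
  245 245]
 [245 245 244 243 244 245 245 243 242 242 239 235 230 217 195 204 229 242
  244 245]
 [245 244 241 235 237 241 242 238 233 233 231 228 224 219 212 223 239 244
  244 245]
 [244 244 235 214 210 221 226 223 218 217 220 220 222 226 231 238 243 245
  245 244]
 [244 244 236 207 171 178 203 213 212 211 216 223 231 237 241 244 244 245
  244 244]
 [243 243 240 220 183 187 216 228 230 230 231 237 241 243 244 244 244 244
  244 243]
 [243 243 241 233 221 225 236 241 242 243 242 242 244 244 244 244 244 243
  243 243]
 [244 243 242 241 240 240 242 243 244 244 244 244 244 243 243 243 242 242
  243 244]]
[0.71, 0.34, 0.7, 0, 0, np.float64(-0.1)],[0.71, 0.33, 0.7, 0, 0, np.float64(-0.0)],[0.7, 0.34, 0.69, 0, 0, np.float64(-0.1)],[0.0, -0.0, 3.25, 0, 0, np.float64(0.0)],[0.0, -0.0, 3.25, 0, 0, np.float64(0.0)],[0.0, -0.0, 3.25, 0, 0, np.float64(0.0)],[0.0, -0.0, 3.25, 0, 0, np.float64(0.0)],[0.0, -0.0, 1.0, 0, 0, np.float64(0.0)],[0.0, -0.0, 1.0, 0, 0, np.float64(0.0)],[0.0, -0.0, 1.0, 0, 0, np.float64(0.0)],

end [0.47552275 0.24396794 0.10002533] 1.5260401011133147
```

View pics/bail.png

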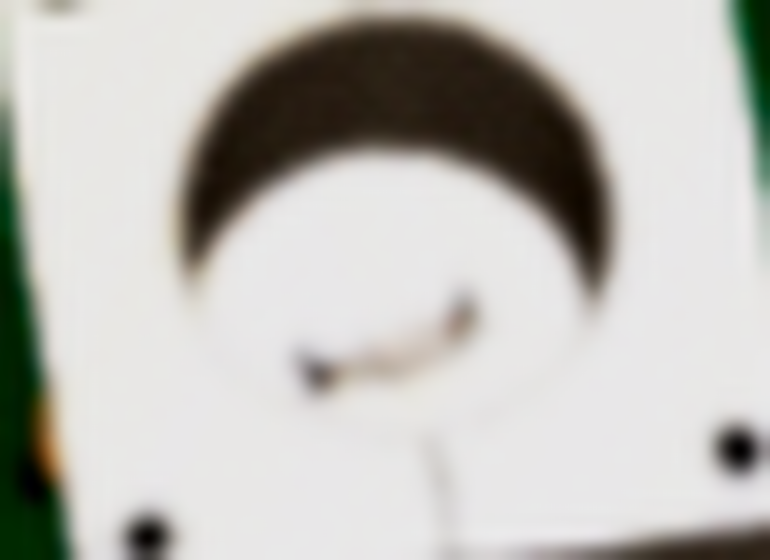

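Seen from above, the bail's feet are near (321.8,210.9) and (333.4,206.2). The bar lies lower in the picture, through about (327.8,210.5), so it leans towards the robot. I'll solve for lean and yaw, and descend on the right-hand tool meanwhile.

Call:
{"op": "servo_tool", "data": {"deltas": [[0.7,0.3,0.7,0,0,-0.1],[0.7,0.3,0.7,0,0,0],[0.7,0.4,0.7,0,0,0],[0,0,3.3,0,0,0],[0,0,3.3,0,0,0],[0,0,3.2,0,0,0],[0,0,3.2,0,0,0],[0,0,1.0,0,0,0],[0,0,1.0,0,0,0],[0,0,1.0,0,0,0]]}}

```text
clock: 3.4
tcp_pos: [0.4759, 0.2452, 0.1004]
tcp_rot: [3.141, -0.001, 1.526]
force: [0.1, 0.5, 0.1]
gripper_width: 0.0939
grasp_force: 0.0
```

Call:
{"op": "servo_tool", "data": {"deltas": [[0,0,0,0,0,0],[0,0,0,0,0,0],[0,0,0,0,0,0],[0,0,0,0,0,0],[0,0,0,0,0,0],[0,0,0,0,0,0],[0,0,0,0,0,0],[0,0,0,0,0,0],[0,0,0,0,0,0],[0,0,0,0,0,0]], "hand": 0.5, "grip_force": 20}}

```text
clock: 4.4
tcp_pos: [0.4753, 0.2447, 0.1001]
tcp_rot: [-3.142, -0.0, 1.526]
force: [0.2, 0.6, 0.8]
gripper_width: 0.0173
grasp_force: 0.2
```

Run:
```python
from h import *
np.set_printoptions(precision=1,suppress=True)
for yaw in(0.15,.28,.4):
  for l in(.2,.35,.5):
    R=Ro.from_euler("z",yaw).as_matrix();c=np.array([.554,-.029,.058]);u=np.array([-30*np.sin(l),0,30*np.cos(l)])/1000
    q=[proj("top",c+R@(np.array([0,y,0])+k*u)) for k,y in((0,.011),(1,.011),(1,0),(1,-.011),(0,-.011))]
    print(yaw,l,np.array(q).tolist().__repr__() if 0 else np.round(q,1).ravel())
o=env.get_obs();print(o["tcp_pos"],o["gripper_width"],o["force"],o["grasp_force"])
```

```text
0.15 0.2 [323.  209.9 323.8 208.4 328.3 207.2 332.8 206.  331.8 207.6]
0.15 0.35 [323.  209.9 324.3 210.3 328.8 209.1 333.3 207.9 331.8 207.6]
0.15 0.5 [323.  209.9 324.7 212.1 329.2 210.9 333.7 209.7 331.8 207.6]
0.28 0.2 [323.2 210.4 324.3 208.9 328.6 207.1 332.9 205.4 331.6 207. ]
0.28 0.35 [323.2 210.4 325.  210.6 329.3 208.9 333.6 207.2 331.6 207. ]
0.28 0.5 [323.2 210.4 325.7 212.4 330.  210.7 334.3 208.9 331.6 207. ]
0.4 0.2 [323.5 210.9 324.8 209.2 328.9 207.  332.9 204.8 331.4 206.6]
0.4 0.35 [323.5 210.9 325.7 210.9 329.8 208.7 333.8 206.5 331.4 206.6]
0.4 0.5 [323.5 210.9 326.6 212.6 330.6 210.4 334.7 208.2 331.4 206.6]
[0.5 0.2 0.1] 0.017338318503433602 [0.2 0.6 0.8] 0.2113836770877242
```

The bail fits core yaw ≈ 0.3 and lean ≈ 0.40 rad towards -x, so the bar is at about (0.543,-0.032), z 0.086.

Next is the identity test: close on this tool, lift it 2 mm and slide it 9 mm towards the slot's open end, which is within the 12 mm limit. If it is the hook, its tip will show past the board edge.

Call:
{"op": "servo_tool", "data": {"deltas": [[0,0,0,0,0,0],[0,0,0,0,0,0],[0,0,0,0,0,0],[0,0,-0.1,0,0,0],[0,0,-0.1,0,0,0],[0,-0.3,0,0,0,0],[0,-0.3,0,0,0,0],[0,-0.3,0,0,0,0],[0,0,0,0,0,0],[0,0,0,0,0,0]], "hand": 0.5, "grip_force": 35}}

```text
clock: 5.4
tcp_pos: [0.4663, 0.2451, 0.1022]
tcp_rot: [3.142, -0.0, 1.526]
force: [-0.3, 0.3, 0.5]
gripper_width: 0.0163
grasp_force: 35.0
```

Run:
```python
from h import *
o=env.get_obs();print(o["tcp_pos"],o["gripper_width"],o["force"],o["grasp_force"])
s0=cv2.imread("pics/side0.png")
s=np.mean([imaging.grab_frame("side")[:,:,::-1].astype(float) for _ in range(3)],0).astype(np.uint8)
cv2.imwrite("pics/side1.png",s)
def r(im,x0,y0,x1,y1,w,h,g=.6):
    c=cv2.resize(im[y0:y1,x0:x1],(w,h),interpolation=cv2.INTER_CUBIC).astype(float);return np.clip((c/255)**g*255,0,255).astype(np.uint8)
m=np.hstack([r(s0,245,300,305,360,400,400),r(s,245,300,305,360,400,400)])
cv2.imwrite("pics/crop3.png",m)
print(proj("side",(.466-.01,.244,.021)),proj("side",(.475-.009-.0085,.244,.031)))
```

```text
[0.46628769 0.24512959 0.10216007] 0.016261061210348485 [-0.32779332  0.30885381  0.46196777] 34.99973952770233
[272.21197942 340.08193737] [271.10580768 337.38967637]
```

View pics/crop3.png

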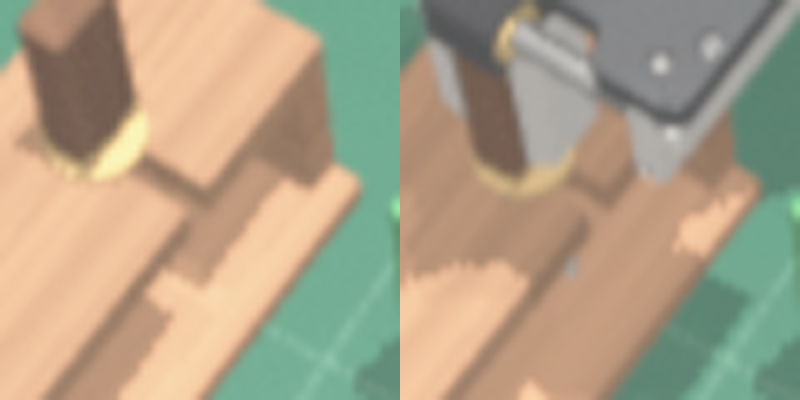

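A grey metal dot shows at crop (570,268), which is pixel (270.5,340.2). That is the predicted hook-tip position, so the held tool is the hook. Now I lift it and carry it over the bore.

Run:
```python
from h import *
plan([(.4663,.2451,.230,1.526,6),(.50,.17,.235,1.6,4),(.5581,-.0276,.235,1.861,7),(.5581,-.0276,.230,1.861,3)])
```

```text
[-0.0, -0.0, -2.13, 0, 0, np.float64(-0.0)],[-0.0, -0.0, -2.13, 0, 0, np.float64(-0.0)],[-0.0, -0.0, -2.13, 0, 0, np.float64(-0.0)],[-0.0, -0.0, -2.13, 0, 0, np.float64(-0.0)],[-0.0, -0.0, -2.13, 0, 0, np.float64(-0.0)],[-0.0, -0.01, -2.14, 0, 0, np.float64(-0.0)],[-1.84, 0.93, -0.12, 0, 0, np.float64(-1.1)],[-1.86, 0.89, -0.13, 0, 0, np.float64(-1.1)],[-1.87, 0.85, -0.12, 0, 0, np.float64(-1.0)],[-1.88, 0.83, -0.13, 0, 0, np.float64(-1.1)],
[-2.85, 0.75, 0.0, 0, 0, np.float64(-2.1)],[-2.87, 0.64, 0.0, 0, 0, np.float64(-2.1)],[-2.89, 0.53, 0.0, 0, 0, np.float64(-2.1)],[-2.91, 0.43, 0.0, 0, 0, np.float64(-2.2)],[-2.93, 0.32, 0.0, 0, 0, np.float64(-2.1)],[-2.94, 0.21, 0.0, 0, 0, np.float64(-2.2)],[-2.94, 0.09, 0.0, 0, 0, np.float64(-2.1)],[0.0, 0.0, 0.17, 0, 0, np.float64(-0.0)],[0.0, 0.0, 0.17, 0, 0, np.float64(-0.0)],[0.0, 0.0, 0.16, 0, 0, np.float64(-0.0)],

end [ 0.55810669 -0.02764051  0.2300196 ] 1.8605831820812497
```

Call:
{"op": "servo_tool", "data": {"deltas": [[0,0,-1.5,0,0,0],[0,0,-2.2,0,0,0],[0,0,-2.3,0,0,0],[0,0,-2.3,0,0,0],[0,0,-2.3,0,0,0],[0,0,-2.2,0,0,0],[-1.8,0.9,-0.1,0,0,-1.1],[-1.9,0.9,-0.1,0,0,-1.1],[-1.9,0.9,-0.1,0,0,-1.0],[-1.9,0.8,-0.2,0,0,-1.1]]}}

```text
clock: 6.55
tcp_pos: [0.5003, 0.1689, 0.2363]
tcp_rot: [3.141, -0.0, 1.602]
force: [0.3, 0.3, -1.2]
gripper_width: 0.0159
grasp_force: 35.0
```

Call:
{"op": "servo_tool", "data": {"deltas": [[-2.8,0.7,0,0,0,-2.1],[-2.9,0.6,0,0,0,-2.1],[-2.9,0.5,0,0,0,-2.1],[-2.9,0.5,0,0,0,-2.2],[-2.9,0.3,0,0,0,-2.1],[-2.9,0.2,0,0,0,-2.2],[-2.9,0.1,0,0,0,-2.1],[0,0,0.2,0,0,0],[0,0,0.2,0,0,0],[0,0,0.1,0,0,0]]}}

```text
clock: 7.55
tcp_pos: [0.557, -0.0257, 0.2305]
tcp_rot: [3.141, -0.0, 1.862]
force: [1.0, -0.1, -0.3]
gripper_width: 0.0159
grasp_force: 35.0
```

Run:
```python
from h import *
o=env.get_obs();print(o["tcp_pos"],o["tcp_rot"],o["gripper_width"],o["force"],o["grasp_force"])
s=imaging.grab_frame("side")[:,:,::-1];t=imaging.grab_frame("top")[:,:,::-1]
p=np.array([o["tcp_pos"][0],o["tcp_pos"][1],o["tcp_pos"][2]-.081]);q=proj("side",p);qt=proj("top",p);print(q,qt)
x,y=int(q[0]),int(q[1]);A=cv2.resize(s[y-60:y+40,x-66:x+67],(798//2,300),interpolation=2)
x,y=int(qt[0]),int(qt[1]);B=cv2.resize(t[y-60:y+40,x-66:x+67],(798//2,300),interpolation=2)
cv2.imwrite("pics/crop4.png",np.hstack([A,B]))
```

```text
[ 0.55700647 -0.02573663  0.23050176] [ 3.14132449e+00 -3.02391628e-04  1.86161706e+00] 0.015932340192554965 [ 0.99108155 -0.13905277 -0.27469239] 34.99978959560394
[298.70248051 188.53491648] [326.40415805 194.97635419]
```

View pics/crop4.png

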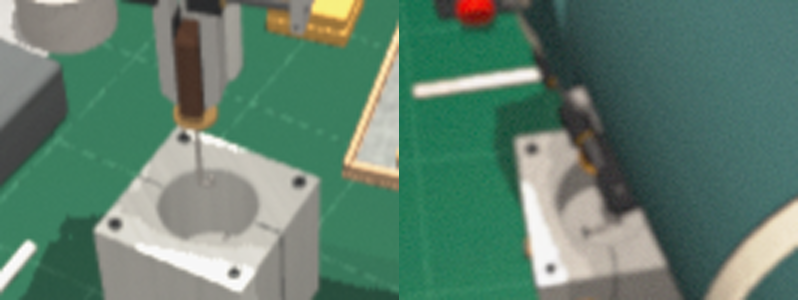

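The hook hangs with its foot at crop (203,182), over the bore, and its tip points towards the robot. A bit of the bail shows at side crop (228,237). I'll use that as a second sighting of the bail.

Run:
```python
from h import *
np.set_printoptions(precision=4,suppress=True,linewidth=200)
f=np.mean([imaging.grab_frame("side").astype(float) for _ in range(3)],0).mean(2)
print(np.round(f[200:214,298:318]).astype(int))
for p in((308,206.5),):print([onz("side",p,z) for z in(.058,.0856)])
for yaw,l in((.2,.4),(.29,.4),(.29,.3),(.29,.5)):
    R=Ro.from_euler("z",yaw).as_matrix();c=np.array([.554,-.029,.058]);u=np.array([-30*np.sin(l),0,30*np.cos(l)])/1000
    print(yaw,l,np.round([proj("side",c+R@(np.array([0,y,0])+k*u)) for k,y in((0,.011),(1,.011),(1,0),(1,-.011),(0,-.011))],1).ravel())
print("mouth edge near", [np.round(proj("side",(.554+.036*np.cos(a),-.029+.036*np.sin(a),.125)),1) for a in(2.2,2.6,3.0,3.4)])
```

```text
[[144 144 145 145 143 142 143 143 144 143 142 141 141 142 141 139 137 136 145 172]
 [144 144 145 146 144 143 143 143 144 144 143 142 141 141 141 140 137 139 157 176]
 [144 145 145 145 144 142 143 143 144 143 143 141 141 140 141 139 139 149 172 171]
 [143 145 145 145 145 142 142 143 144 144 142 141 141 140 141 141 149 170 187 181]
 [143 146 146 148 147 145 145 145 145 143 143 142 140 140 143 151 170 188 194 193]
 [151 158 161 166 168 166 165 165 160 139 144 145 143 146 157 176 189 193 195 195]
 [176 181 183 188 189 188 188 186 172 152 154 168 165 171 182 193 197 195 195 195]
 [193 194 194 195 195 195 195 192 171 167 175 189 187 191 195 197 197 196 195 195]
 [195 196 196 193 194 196 195 193 180 180 189 194 194 194 196 199 198 199 197 195]
 [206 207 207 198 198 198 195 195 194 192 193 194 195 196 198 206 203 208 201 197]
 [214 215 215 212 211 210 209 207 206 206 205 205 204 207 209 214 212 216 212 210]
 [214 215 216 216 218 219 218 216 215 215 214 214 213 215 217 217 218 219 219 219]
 [217 218 217 217 218 220 220 218 216 215 215 215 215 216 217 217 217 218 219 220]
 [232 235 226 222 218 223 222 224 219 216 216 215 215 215 216 217 218 217 219 220]]
[array([ 0.5587, -0.0595,  0.058 ]), array([ 0.5452, -0.0394,  0.0856])]
0.2 0.4 [300.9 219.8 305.4 213.  307.1 209.4 308.8 205.8 304.4 212.6]
0.29 0.4 [301.3 219.9 305.9 212.7 307.2 209.  308.5 205.3 303.9 212.6]
0.29 0.3 [301.3 219.9 304.7 212.2 306.  208.5 307.3 204.8 303.9 212.6]
0.29 0.5 [301.3 219.9 307.2 213.3 308.5 209.6 309.7 205.9 303.9 212.6]
mouth edge near [array([302.5, 208.7]), array([309.1, 207.1]), array([314.3, 203.8]), array([317.5, 199.2])]
```

Call:
{"op": "servo_tool", "data": {"deltas": [[0,0,1.2,0,0,0],[0,0,1.2,0,0,0],[0,0,1.2,0,0,0],[0,0,1.2,0,0,0],[0,0,0.8,0,0,0],[0,0,0.2,0,0,0],[0,0,0,0,0,0],[0,0,0,0,0,0],[0,0,0,0,0,0],[0,0,0,0,0,0]]}}

```text
clock: 8.8
tcp_pos: [0.5574, -0.0269, 0.1724]
tcp_rot: [3.141, 0.0, 1.861]
force: [0.2, 0.1, -0.4]
gripper_width: 0.0162
grasp_force: 35.0
```

Run:
```python
from h import *
o=env.get_obs();print(o["tcp_pos"],o["tcp_rot"],o["force"],o["wrist_torque"])
plan([(.5585,-.0275,o["tcp_pos"][2],1.861,1)])
```

```text
[ 0.55741101 -0.02688917  0.17244751] [3.14113228e+00 2.44419826e-04 1.86063130e+00] [ 0.19759994  0.14146574 -0.41609699] [-0.03779174 -0.07853971  0.02338761]
[-0.09, 0.09, 0.0, 0, 0, np.float64(-0.0)],
end [ 0.55853068 -0.02749442  0.17244751] 1.8606313030608514
```

Call:
{"op": "servo_tool", "data": {"deltas": [[-0.1,0.1,0,0,0,0],[0,0,0.3,0,0,0],[0,0,0.3,0,0,0],[0,0,0.3,0,0,0],[0,0,0.3,0,0,0],[0,0,0.3,0,0,0],[0,0,0.3,0,0,0],[0,0,0,0,0,0],[0,0,0,0,0,0],[0,0,0,0,0,0]]}}

```text
clock: 9.8
tcp_pos: [0.5586, -0.0275, 0.1543]
tcp_rot: [3.141, -0.0, 1.861]
force: [0.6, 0.9, -0.5]
gripper_width: 0.0161
grasp_force: 35.0
```

Call:
{"op": "servo_tool", "data": {"deltas": [[0,0,0.2,0,0,0],[0,0,0.2,0,0,0],[0,0,0.2,0,0,0],[0,0,0.1,0,0,0],[0,-0.2,0,0,0,0],[0,-0.2,0,0,0,0],[0,-0.2,0,0,0,0],[0,-0.1,0,0,0,0],[0,0,0,0,0,0],[0,0,0,0,0,0]]}}

```text
clock: 10.8
tcp_pos: [0.5518, -0.0296, 0.1472]
tcp_rot: [3.142, -0.0, 1.861]
force: [-0.8, 0.5, -1.2]
gripper_width: 0.0158
grasp_force: 35.0
```

Call:
{"op": "servo_tool", "data": {"deltas": [[0,-0.1,0,0,0,0],[0,-0.1,0,0,0,0],[0,-0.1,0,0,0,0],[0,0,0,0,0,0],[0,0,0,0,0,0],[0,0,0,0,0,0],[0,0,0,0,0,0],[0,0,0,0,0,0],[0,0,0,0,0,0],[0,0,0,0,0,0]]}}

```text
clock: 11.8
tcp_pos: [0.5489, -0.0304, 0.1471]
tcp_rot: [-3.142, -0.0, 1.861]
force: [-0.0, -0.4, -1.5]
gripper_width: 0.0159
grasp_force: 35.0
```

Run:
```python
from h import *
for _ in range(2):
    imaging.grab_frame("top");o=env.get_obs();print(o["tcp_pos"],o["force"],o["wrist_torque"])
```

```text
[ 0.54889363 -0.03037213  0.14711092] [ 0.32369086  0.16228206 -1.05859451] [-0.04436774 -0.07457084  0.02522866]
[ 0.54887903 -0.03038744  0.14710465] [ 0.33796902  0.77808267 -1.11262967] [-0.08372238 -0.09959424  0.02630559]
```

Call:
{"op": "servo_tool", "data": {"deltas": [[0,-0.1,0,0,0,0],[0,-0.05,0,0,0,0],[0,0,0,0,0,0],[0,0,0,0,0,0],[0,0,0,0,0,0],[0,0,0,0,0,0],[0,0,0,0,0,0],[0,0,0,0,0,0],[0,0,0,0,0,0],[0,0,0,0,0,0]]}}

```text
clock: 12.9
tcp_pos: [0.5474, -0.0308, 0.1471]
tcp_rot: [-3.142, -0.0, 1.861]
force: [1.1, 0.6, -1.4]
gripper_width: 0.016
grasp_force: 35.0
```

Run:
```python
from h import *
for _ in range(2):
    imaging.grab_frame("top");o=env.get_obs();print(o["tcp_pos"],o["force"],o["wrist_torque"])
```

```text
[ 0.54746677 -0.03080448  0.14710838] [ 1.20870453  1.78373783 -1.09216091] [ 0.20915507 -0.62755134 -0.02645321]
[ 0.54748287 -0.03079162  0.14710885] [ 1.01888232  0.15790968 -1.43124186] [ 0.14237249 -0.53248296  0.03532072]
```

The contact showed as a wrist-torque jump and about 1.2 N in +x, with the shank at (0.5475,-0.031). That agrees with the computed bar position. I'll back off 0.7 mm and raise.

Call:
{"op": "servo_tool", "data": {"deltas": [[0,0.07,0,0,0,0],[0,0,0,0,0,0],[0,0,-0.2,0,0,0],[0,0,-0.2,0,0,0],[0,0,-0.2,0,0,0],[0,0,-0.2,0,0,0],[0,0,-0.2,0,0,0],[0,0,0,0,0,0],[0,0,0,0,0,0],[0,0,0,0,0,0]]}}

```text
clock: 14.0
tcp_pos: [0.5481, -0.0306, 0.157]
tcp_rot: [-3.141, -0.0, 1.861]
force: [-0.3, 0.6, 0.0]
gripper_width: 0.0161
grasp_force: 35.0
```

Run:
```python
from h import *
for _ in range(2):
    imaging.grab_frame("top");o=env.get_obs();print(o["tcp_pos"],o["force"],o["wrist_torque"])
```

```text
[ 0.5480823  -0.03061678  0.15701801] [ 0.54612291 -0.10065209 -0.69081091] [-0.01826777 -0.17101637 -0.00785264]
[ 0.54806948 -0.03062712  0.15702731] [-0.3399847  -0.81733275 -0.73953981] [-0.00680776 -0.0828552   0.01142833]
```

Call:
{"op": "servo_tool", "data": {"deltas": [[0,0,-0.1,0,0,0],[0,0,-0.1,0,0,0],[0,0,-0.1,0,0,0],[0,0,-0.05,0,0,0],[0,0,-0.05,0,0,0],[0,0,0,0,0,0],[0,0,0,0,0,0],[0,0,0,0,0,0],[0,0,0,0,0,0],[0,0,0,0,0,0]]}}

```text
clock: 15.1
tcp_pos: [0.5481, -0.0306, 0.1611]
tcp_rot: [-3.141, -0.0, 1.861]
force: [0.7, -0.1, -0.9]
gripper_width: 0.016
grasp_force: 35.0
```

Call:
{"op": "servo_tool", "data": {"deltas": [[0,0,-0.05,0,0,0],[0,0,-0.05,0,0,0],[0,0,-0.05,0,0,0],[0,0,-0.05,0,0,0],[0,0,0,0,0,0],[0,0,0,0,0,0],[0,0,0,0,0,0],[0,0,0,0,0,0],[0,0,0,0,0,0],[0,0,0,0,0,0]]}}

```text
clock: 16.1
tcp_pos: [0.5481, -0.0306, 0.1631]
tcp_rot: [-3.141, -0.0, 1.861]
force: [1.8, 0.4, -3.8]
gripper_width: 0.0157
grasp_force: 35.0
```

Run:
```python
from h import *
for _ in range(2):
    imaging.grab_frame("top");o=env.get_obs();print(o["tcp_pos"],o["force"],o["wrist_torque"])
```

```text
[ 0.54811263 -0.03060606  0.16307586] [-0.05414871 -0.20272106 -4.28587049] [ 0.01121164 -0.32891656  0.00275769]
[ 0.54810055 -0.03060229  0.16308825] [ 1.21978012  1.12308075 -4.84963883] [-0.03642908 -0.31545148  0.00072358]
```

The hook is engaged, with about 3.5 N of pull. Continuing slowly.

Call:
{"op": "servo_tool", "data": {"deltas": [[0,0,-0.05,0,0,0],[0,0,-0.05,0,0,0],[0,0,-0.05,0,0,0],[0,0,-0.05,0,0,0],[0,0,-0.1,0,0,0],[0,0,-0.1,0,0,0],[0,0,-0.1,0,0,0],[0,0,0,0,0,0],[0,0,0,0,0,0],[0,0,0,0,0,0]]}}

```text
clock: 17.2
tcp_pos: [0.5482, -0.0306, 0.1682]
tcp_rot: [3.141, 0.0, 1.861]
force: [1.3, 0.0, -3.2]
gripper_width: 0.0159
grasp_force: 35.0
```

Run:
```python
from h import *
for _ in range(2):
    imaging.grab_frame("top");o=env.get_obs();print(o["tcp_pos"],o["force"],o["wrist_torque"])
```

```text
[ 0.54821268 -0.03061823  0.1681815 ] [ 0.0229139   0.29665679 -3.22369673] [-0.04301845 -0.24791134  0.03053082]
[ 0.54818837 -0.03062427  0.16817765] [ 0.66793315 -0.1226328  -3.02393077] [ 0.02592903 -0.22793979  0.06267209]
```

Call:
{"op": "servo_tool", "data": {"deltas": [[0,0,-0.2,0,0,0],[0,0,-0.4,0,0,0],[0,0,-0.5,0,0,0],[0,0,-0.5,0,0,0],[0,0,-0.5,0,0,0],[0,0,-0.5,0,0,0],[0,0,-0.5,0,0,0],[0,0,-0.5,0,0,0],[0,0,-0.3,0,0,0],[0,0,-0.1,0,0,0]]}}

```text
clock: 18.3
tcp_pos: [0.5483, -0.0306, 0.2085]
tcp_rot: [3.141, 0.0, 1.861]
force: [0.5, -0.2, -3.5]
gripper_width: 0.016
grasp_force: 35.0
```

Call:
{"op": "servo_tool", "data": {"deltas": [[0,0,-0.2,0,0,0],[0,0,-0.4,0,0,0],[0,0,-0.5,0,0,0],[0,0,-0.5,0,0,0],[0,0,-0.5,0,0,0],[0,0,-0.5,0,0,0],[0,0,-0.5,0,0,0],[0,0,-0.5,0,0,0],[0,0,-0.3,0,0,0],[0,0,-0.3,0,0,0]]}}

```text
clock: 19.3
tcp_pos: [0.5481, -0.0306, 0.2504]
tcp_rot: [-3.142, -0.0, 1.861]
force: [1.1, -0.0, -3.8]
gripper_width: 0.0158
grasp_force: 35.0
```

Call:
{"op": "servo_tool", "data": {"deltas": [[0,0,-0.3,0,0,0],[0,0,-0.3,0,0,0],[0,0,-0.3,0,0,0],[0,0,-0.3,0,0,0],[0,0,-0.3,0,0,0],[0,0,-0.3,0,0,0],[0,0,-0.3,0,0,0],[0,0,-0.3,0,0,0],[0,0,-0.3,0,0,0],[0,0,-0.3,0,0,0]]}}

```text
clock: 20.3
tcp_pos: [0.5481, -0.0306, 0.2804]
tcp_rot: [-3.142, -0.0, 1.861]
force: [0.4, -0.7, -2.8]
gripper_width: 0.0157
grasp_force: 35.0
```

Call:
{"op": "servo_tool", "data": {"deltas": [[0,0,-0.2,0,0,0],[0,0,-0.2,0,0,0],[0,0,-0.2,0,0,0],[0,0,-0.2,0,0,0],[0,0,-0.2,0,0,0],[0,0,-0.2,0,0,0],[0,0,-0.2,0,0,0],[0,0,-0.2,0,0,0],[0,0,-0.2,0,0,0],[0,0,-0.2,0,0,0]]}}

```text
clock: 21.3
tcp_pos: [0.5481, -0.0306, 0.3003]
tcp_rot: [-3.142, -0.0, 1.861]
force: [-0.2, -0.5, -2.9]
gripper_width: 0.0161
grasp_force: 35.0
```

Call:
{"op": "servo_tool", "data": {"deltas": [[0,0,-0.2,0,0,0],[0,0,-0.2,0,0,0],[0,0,-0.2,0,0,0],[0,0,-0.2,0,0,0],[0,0,-0.2,0,0,0],[0,0,-0.2,0,0,0],[0,0,0,0,0,0],[0,0,0,0,0,0],[0,0,0,0,0,0],[0,0,0,0,0,0]]}}

```text
clock: 22.3
tcp_pos: [0.5481, -0.0306, 0.312]
tcp_rot: [-3.141, -0.0, 1.861]
force: [-0.1, -0.4, -3.2]
gripper_width: 0.016
grasp_force: 35.0
```

Run:
```python
from h import *
o=env.get_obs();print(o["tcp_pos"],o["force"],o["wrist_torque"])
s=imaging.grab_frame("side")[:,:,::-1]
cv2.imwrite("pics/side2.png",cv2.resize(s[60:280,180:473],(799,600),interpolation=2))
t=imaging.grab_frame("top")[:,:,::-1];cv2.imwrite("pics/top2.png",t)
```

```text
[ 0.54809575 -0.03062046  0.31201831] [-0.11637053 -0.37806998 -3.23571452] [ 0.00658499 -0.11710175 -0.03536084]
```

View pics/side2.png

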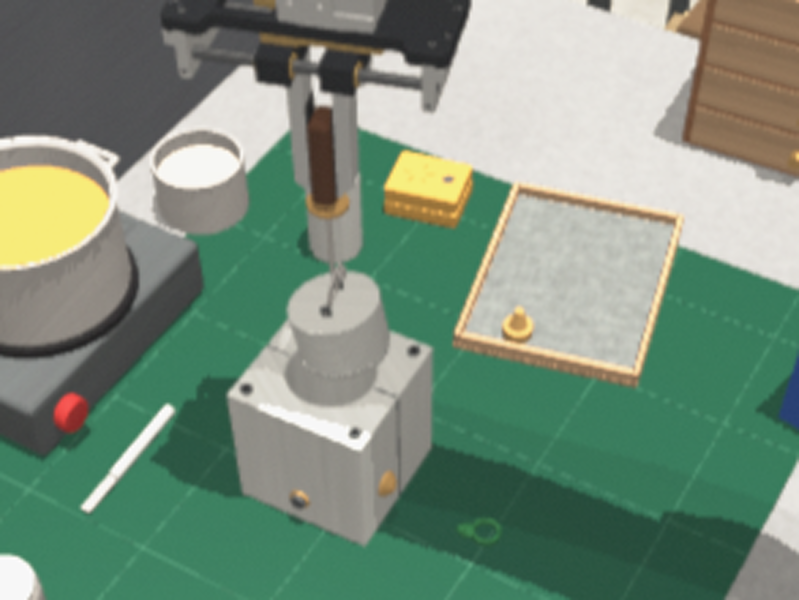

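The core hangs free above the mould, at picture (338,330), only slightly tilted, and the tray is clear apart from the nozzle. Carrying it to the tray.

Call:
{"op": "servo_tool", "data": {"deltas": [[-0.46,-0.24,-0.3,0,0,0],[-0.92,-0.48,-0.3,0,0,0],[-1.4,-0.7,-0.2,0,0,0],[-1.85,-0.95,0,0,0,0],[-1.85,-0.95,0,0,0,0],[-1.85,-0.95,0,0,0,0],[-1.85,-0.95,0,0,0,0],[-1.85,-0.95,0,0,0,0],[-1.85,-0.95,0,0,0,0],[-1.85,-0.95,0,0,0,0]]}}

```text
clock: 23.4
tcp_pos: [0.5152, -0.2062, 0.3204]
tcp_rot: [3.142, 0.0, 1.86]
force: [-0.7, 0.1, -3.7]
gripper_width: 0.0159
grasp_force: 35.0
```

Call:
{"op": "servo_tool", "data": {"deltas": [[-1.85,-0.95,0,0,0,0],[-1.85,-0.95,0,0,0,0],[-1.85,-0.95,0,0,0,0],[-1.85,-0.95,0,0,0,0],[-1.85,-0.95,0.2,0,0,0],[-1.4,-0.7,0.5,0,0,0],[-0.92,-0.48,1.0,0,0,0],[-0.46,-0.24,1.5,0,0,0],[0,0,1.5,0,0,0],[0,0,1.5,0,0,0]]}}

```text
clock: 24.4
tcp_pos: [0.4911, -0.3364, 0.2564]
tcp_rot: [-3.141, -0.001, 1.862]
force: [0.6, 0.3, -3.8]
gripper_width: 0.0156
grasp_force: 35.0
```

Run:
```python
from h import *
s=imaging.grab_frame("side")[:,:,::-1]
o=env.get_obs();print(o["tcp_pos"],o["force"],o["wrist_torque"])
cv2.imwrite("pics/side3.png",cv2.resize(s[70:230,300:513],(799,600),interpolation=2))
```

```text
[ 0.49028006 -0.33590859  0.25405192] [-0.54238863  1.0727842  -6.95904796] [ 0.04545062 -0.14353627  0.01960609]
```

View pics/side3.png

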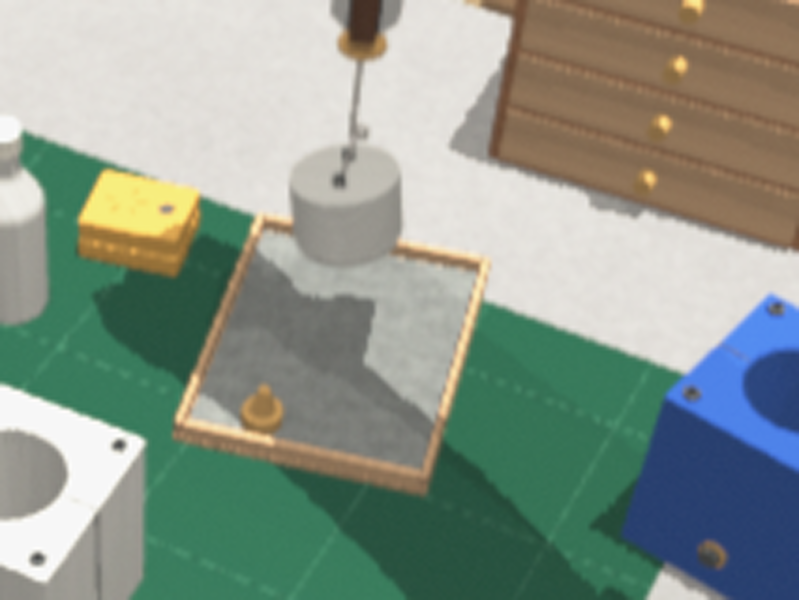

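The core hangs steadily over the tray, with the hook's throat at (357,133), and the nozzle stands well clear at (262,410). Lowering it.

Call:
{"op": "servo_tool", "data": {"deltas": [[0,0,0.5,0,0,0],[0,0,0.9,0,0,0],[0,0,1.0,0,0,0],[0,0,1.0,0,0,0],[0,0,1.0,0,0,0],[0,0,1.0,0,0,0],[0,0,0.9,0,0,0],[0,0,0.7,0,0,0],[0,0,0.4,0,0,0],[0,0,0.2,0,0,0]]}}

```text
clock: 25.45
tcp_pos: [0.491, -0.3373, 0.1817]
tcp_rot: [-3.141, -0.0, 1.861]
force: [0.3, 0.2, -3.6]
gripper_width: 0.0158
grasp_force: 35.0
```

Call:
{"op": "servo_tool", "data": {"deltas": [[0,0,0.1,0,0,0],[0,0,0.1,0,0,0],[0,0,0.1,0,0,0],[0,0,0.1,0,0,0],[0,0,0,0,0,0],[0,0,0,0,0,0],[0,0,0,0,0,0],[0,0,0,0,0,0],[0,0,0,0,0,0],[0,0,0,0,0,0]]}}

```text
clock: 26.45
tcp_pos: [0.491, -0.3373, 0.1781]
tcp_rot: [-3.142, -0.0, 1.861]
force: [-0.8, 0.5, -2.8]
gripper_width: 0.016
grasp_force: 35.0
```

Run:
```python
from h import *
for _ in range(2):
    s=imaging.grab_frame("side")[:,:,::-1];o=env.get_obs();print(o["tcp_pos"],o["force"],o["wrist_torque"])
```

```text
[ 0.4910038  -0.33736566  0.17808155] [-0.01929237 -0.17862643 -4.10080567] [-0.011109   -0.07770894  0.06922505]
[ 0.4910349  -0.33731394  0.17810217] [-0.34964583  0.92357613 -3.0459617 ] [-0.04868367 -0.12924016 -0.01562335]
```

Call:
{"op": "servo_tool", "data": {"deltas": [[0,0,0.1,0,0,0],[0,0,0.1,0,0,0],[0,0,0.1,0,0,0],[0,0,0.1,0,0,0],[0,0,0.1,0,0,0],[0,0,0.1,0,0,0],[0,0,0.1,0,0,0],[0,0,0.1,0,0,0],[0,0,0.05,0,0,0],[0,0,0,0,0,0]]}}

```text
clock: 27.55
tcp_pos: [0.491, -0.3373, 0.1695]
tcp_rot: [-3.141, -0.0, 1.861]
force: [0.1, -0.6, -3.1]
gripper_width: 0.0159
grasp_force: 35.0
```

Run:
```python
from h import *
for _ in range(2):
    s=imaging.grab_frame("side")[:,:,::-1];o=env.get_obs();print(o["tcp_pos"],o["force"],o["wrist_torque"])
```

```text
[ 0.49100096 -0.33733307  0.16958034] [-0.05341082 -0.72662661 -2.51480373] [ 0.03080348 -0.08487947 -0.02230964]
[ 0.49105987 -0.33735165  0.16965942] [-0.71978806  0.13210815 -2.56378399] [-0.07410119 -0.13070385 -0.00899893]
```

Call:
{"op": "servo_tool", "data": {"deltas": [[0,-0.15,0.05,0,0,0],[0,-0.15,0.05,0,0,0],[0,-0.15,0.1,0,0,0],[0,-0.15,0.05,0,0,0],[0,-0.15,0.05,0,0,0],[0,-0.15,0.1,0,0,0],[0,0,0,0,0,0],[0,0,0,0,0,0],[0,0,0,0,0,0],[0,0,0,0,0,0]]}}

```text
clock: 28.65
tcp_pos: [0.4825, -0.3399, 0.1656]
tcp_rot: [-3.142, -0.0, 1.861]
force: [-0.6, 1.0, -1.7]
gripper_width: 0.0157
grasp_force: 35.0
```

Run:
```python
from h import *
for _ in range(2):
    s=imaging.grab_frame("side")[:,:,::-1];o=env.get_obs();print(o["tcp_pos"],o["force"],o["wrist_torque"])
```

```text
[ 0.48248212 -0.3398636   0.16561942] [-0.74606244  0.38266307 -1.46577978] [-0.02527071  0.02544535 -0.00759409]
[ 0.48243384 -0.33990141  0.16560823] [-6.67800114e-01 -5.45572673e-04 -2.07016723e+00] [0.0246351  0.004921   0.05048903]
```

Call:
{"op": "servo_tool", "data": {"deltas": [[0,-0.15,0.05,0,0,0],[0,-0.15,0.1,0,0,0],[0,-0.15,0.05,0,0,0],[0,-0.15,0.1,0,0,0],[0,-0.15,0.1,0,0,0],[0,0,0.05,0,0,0],[0,0,0.05,0,0,0],[0,0,0,0,0,0],[0,0,0,0,0,0],[0,0,0,0,0,0]]}}

```text
clock: 29.75
tcp_pos: [0.4753, -0.3421, 0.1606]
tcp_rot: [3.142, 0.0, 1.861]
force: [-0.6, -0.4, -0.6]
gripper_width: 0.0159
grasp_force: 35.0
```

Run:
```python
from h import *
for _ in range(3):
    s=imaging.grab_frame("side")[:,:,::-1];o=env.get_obs();print(o["tcp_pos"],o["force"],o["wrist_torque"])
cv2.imwrite("pics/side4.png",cv2.resize(s[90:190,330:463],(798,600),interpolation=2))
```

```text
[ 0.47524658 -0.34207183  0.16062072] [-1.48936823 -0.27920704 -0.83371373] [-0.13873975  0.2309206  -0.03042074]
[ 0.47522597 -0.34204419  0.1606206 ] [-1.89525067 -0.85486124 -0.75849213] [-0.14572433  0.28787012  0.00640684]
[ 0.47525054 -0.34206567  0.1606194 ] [-1.08558679 -0.39556095 -0.80953294] [-0.16124249  0.25402756  0.04296135]
```

View pics/side4.png

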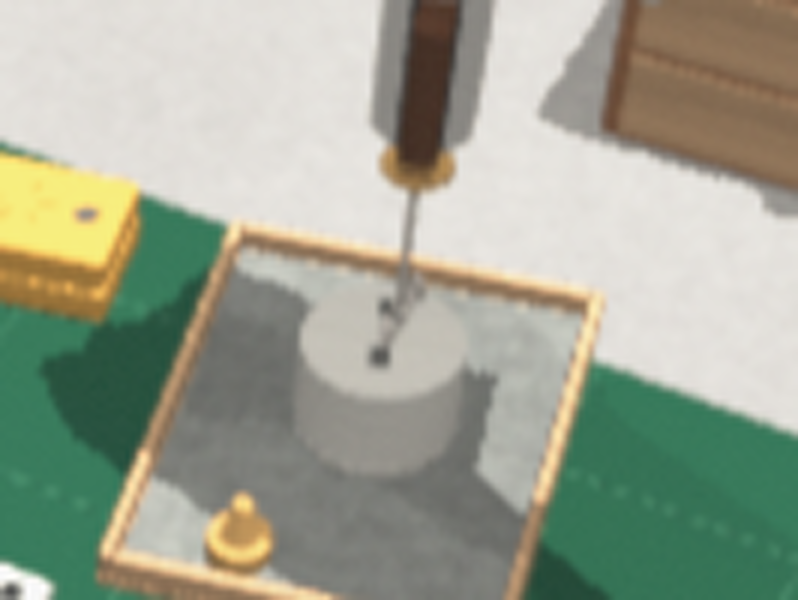

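The core stands upright, at picture (383,390), well inside the tray, and its weight is off the hook. I'll ease the lateral load by 0.6 mm, then lower the hook to unhook it.

Call:
{"op": "servo_tool", "data": {"deltas": [[0,-0.06,0,0,0,0],[0,0,0.1,0,0,0],[0,0,0.1,0,0,0],[0,0,0.2,0,0,0],[0,0,0.2,0,0,0],[0,0,0.2,0,0,0],[0,0,0.2,0,0,0],[0,0,0.2,0,0,0],[0,0,0.1,0,0,0],[0,0,0,0,0,0]]}}

```text
clock: 30.9
tcp_pos: [0.4746, -0.3422, 0.1474]
tcp_rot: [-3.141, -0.0, 1.861]
force: [-0.6, -0.2, -1.3]
gripper_width: 0.0162
grasp_force: 35.0
```

Run:
```python
from h import *
for _ in range(2):
    imaging.grab_frame("side");o=env.get_obs();print(o["tcp_pos"],o["force"],o["wrist_torque"])
```

```text
[ 0.47464573 -0.34219892  0.14754682] [ 0.43242203 -0.24035309 -1.40683756] [ 0.00835308 -0.11909275 -0.04750551]
[ 0.47464759 -0.34223229  0.14762257] [ 0.50881575 -1.6241992  -0.63011025] [-0.02987382 -0.12560408 -0.02554626]
```

Free of contact. Withdrawing along the core's +x, checking the force, then up.

Call:
{"op": "servo_tool", "data": {"deltas": [[0,0.1,0,0,0,0],[0,0.1,0,0,0,0],[0,0.2,0,0,0,0],[0,0.2,0,0,0,0],[0,0.2,0,0,0,0],[0,0.2,0,0,0,0],[0,0.2,0,0,0,0],[0,0.2,0,0,0,0],[0,0.1,0,0,0,0],[0,0,0,0,0,0]]}}

```text
clock: 32.0
tcp_pos: [0.4892, -0.3378, 0.1476]
tcp_rot: [-3.142, -0.0, 1.861]
force: [-0.0, -0.2, -0.8]
gripper_width: 0.0158
grasp_force: 35.0
```

Run:
```python
from h import *
for _ in range(2):
    imaging.grab_frame("side");o=env.get_obs();print(o["tcp_pos"],o["force"],o["wrist_torque"])
```

```text
[ 0.48900893 -0.3379262   0.14755186] [-0.13894912 -0.31298506 -1.30739939] [ 0.03063757 -0.05503133 -0.00188449]
[ 0.48897392 -0.33794729  0.14755388] [-0.11779617 -0.2866429  -0.47183782] [ 0.01505148 -0.17748815 -0.00905866]
```

Call:
{"op": "servo_tool", "data": {"deltas": [[0,0,-0.2,0,0,0],[0,0,-0.2,0,0,0],[0,0,-0.2,0,0,0],[0,0,-0.3,0,0,0],[0,0,-0.3,0,0,0],[0,0,-0.3,0,0,0],[0,0,-0.3,0,0,0],[0,0,-0.4,0,0,0],[0,0,-0.4,0,0,0],[0,0,-0.4,0,0,0]]}}

```text
clock: 33.1
tcp_pos: [0.489, -0.3379, 0.178]
tcp_rot: [3.142, -0.0, 1.861]
force: [-0.2, -0.4, -1.5]
gripper_width: 0.0156
grasp_force: 35.0
```

Run:
```python
from h import *
s=imaging.grab_frame("side")[:,:,::-1];o=env.get_obs();print(o["tcp_pos"],o["force"],o["wrist_torque"])
cv2.imwrite("pics/side5.png",cv2.resize(s[90:190,330:463],(798,600),interpolation=2))
p0=o["tcp_pos"]
plan([(p0[0],p0[1],.235,1.861,3),(.50,-.2,.245,1.75,7),(.50,.13,.245,1.55,10),(.4753,.2447,.24,1.526,6),(.4753,.2447,.215,1.526,4)])
```

```text
[ 0.48928119 -0.33808428  0.17862058] [ 0.26658706  0.33868349 -0.67246322] [-0.03316398 -0.06904024 -0.02129309]
[0.0, 0.0, -1.88, 0, 0, np.float64(-0.0)],[0.0, 0.0, -1.88, 0, 0, np.float64(-0.0)],[0.0, 0.0, -1.88, 0, 0, np.float64(-0.0)],[1.85, 0.71, -0.14, 0, 0, np.float64(0.9)],[1.86, 0.68, -0.14, 0, 0, np.float64(0.9)],[1.87, 0.65, -0.14, 0, 0, np.float64(0.9)],[1.88, 0.62, -0.14, 0, 0, np.float64(0.9)],[1.88, 0.6, -0.15, 0, 0, np.float64(0.9)],[1.9, 0.56, -0.14, 0, 0, np.float64(0.9)],[1.9, 0.54, -0.15, 0, 0, np.float64(0.9)],
[3.25, 0.59, 0.0, 0, 0, np.float64(1.2)],[3.26, 0.52, 0.0, 0, 0, np.float64(1.1)],[3.27, 0.46, 0.0, 0, 0, np.float64(1.2)],[3.28, 0.39, 0.0, 0, 0, np.float64(1.1)],[3.28, 0.33, 0.0, 0, 0, np.float64(1.2)],[3.29, 0.26, 0.0, 0, 0, np.float64(1.1)],[3.29, 0.2, 0.0, 0, 0, np.float64(1.2)],[3.3, 0.13, 0.0, 0, 0, np.float64(1.1)],[3.3, 0.06, 0.0, 0, 0, np.float64(1.2)],[3.29, -0.01, 0.0, 0, 0, np.float64(1.1)],
[1.9, -0.45, 0.08, 0, 0, np.float64(0.2)],[1.9, -0.46, 0.08, 0, 0, np.float64(0.2)],[1.9, -0.46, 0.09, 0, 0, np.float64(0.2)],[1.9, -0.47, 0.08, 0, 0, np.float64(0.3)],[1.9, -0.48, 0.09, 0, 0, np.float64(0.2)],[1.89, -0.49, 0.08, 0, 0, np.float64(0.3)],[0.0, 0.0, 0.63, 0, 0, np.float64(-0.0)],[0.0, 0.0, 0.62, 0, 0, np.float64(-0.0)],[0.0, 0.0, 0.63, 0, 0, np.float64(-0.0)],[0.0, 0.0, 0.62, 0, 0, np.float64(-0.0)],

end [0.47529319 0.24465908 0.21502058] 1.5256027438665263
```

Call:
{"op": "servo_tool", "data": {"deltas": [[0,0,-1.5,0,0,0],[0,0,-2.1,0,0,0],[0,0,-2.0,0,0,0],[1.8,0.7,-0.1,0,0,0.9],[1.9,0.7,-0.2,0,0,0.9],[1.9,0.7,-0.1,0,0,0.9],[1.9,0.6,-0.1,0,0,0.9],[1.9,0.6,-0.2,0,0,0.9],[1.9,0.6,-0.1,0,0,0.9],[1.9,0.5,-0.2,0,0,0.9]]}}

```text
clock: 34.15
tcp_pos: [0.5001, -0.1982, 0.2446]
tcp_rot: [3.141, 0.0, 1.75]
force: [-0.3, 0.5, -1.0]
gripper_width: 0.0161
grasp_force: 35.0
```

Call:
{"op": "servo_tool", "data": {"deltas": [[3.2,0.6,0,0,0,1.2],[3.3,0.5,0,0,0,1.1],[3.3,0.5,0,0,0,1.2],[3.3,0.4,0,0,0,1.1],[3.3,0.3,0,0,0,1.2],[3.3,0.3,0,0,0,1.1],[3.3,0.2,0,0,0,1.2],[3.3,0.1,0,0,0,1.1],[3.3,0,0,0,0,1.2],[3.3,0,0,0,0,1.1]]}}

```text
clock: 35.15
tcp_pos: [0.4994, 0.1331, 0.2446]
tcp_rot: [3.141, 0.0, 1.549]
force: [0.8, -0.7, -0.6]
gripper_width: 0.016
grasp_force: 35.0
```

Call:
{"op": "servo_tool", "data": {"deltas": [[1.9,-0.4,0.1,0,0,0.2],[1.9,-0.5,0.1,0,0,0.2],[1.9,-0.5,0,0,0,0.2],[1.9,-0.5,0.1,0,0,0.3],[1.9,-0.5,0.1,0,0,0.2],[1.9,-0.5,0.1,0,0,0.3],[0,0,0,0,0,0],[0,0,0,0,0,0],[0,0,0,0,0,0],[0,0,0,0,0,0]]}}

```text
clock: 36.15
tcp_pos: [0.4743, 0.2458, 0.2388]
tcp_rot: [3.141, 0.0, 1.524]
force: [0.3, -0.7, -1.0]
gripper_width: 0.0158
grasp_force: 35.0
```

Run:
```python
from h import *
o=env.get_obs();print(o["tcp_pos"],o["tcp_rot"],o["force"],o["wrist_torque"])
plan([(.4753,.2447,.24,1.526,2),(.4753,.2447,.196,1.526,5)])
```

```text
[0.47433957 0.24580153 0.23884834] [3.14139665e+00 2.02963914e-04 1.52449607e+00] [ 0.34262922 -0.72709742 -1.00181466] [-0.01431453 -0.03579581 -0.02373558]
[-0.05, 0.05, -0.06, 0, 0, np.float64(-0.0)],[-0.06, 0.05, -0.06, 0, 0, np.float64(-0.1)],[0.0, 0.0, 0.88, 0, 0, np.float64(0.0)],[0.0, 0.0, 0.88, 0, 0, np.float64(0.0)],[0.0, 0.0, 0.88, 0, 0, np.float64(0.0)],[0.0, 0.0, 0.88, 0, 0, np.float64(0.0)],[0.0, 0.0, 0.88, 0, 0, np.float64(0.0)],
end [0.47528759 0.24465642 0.19604834] 1.5262414033192844
```

Call:
{"op": "servo_tool", "data": {"deltas": [[-0.1,0,0,0,0,-0.1],[0,0,1.2,0,0,0],[0,0,1.4,0,0,0],[0,0,1.4,0,0,0],[0,0,1.2,0,0,0],[0,0,0.8,0,0,0],[0,0,0.5,0,0,0],[0,0,0.3,0,0,0],[0,0,0.3,0,0,0],[0,0,0.3,0,0,0]]}}

```text
clock: 37.15
tcp_pos: [0.4741, 0.2457, 0.1647]
tcp_rot: [3.141, -0.0, 1.527]
force: [-0.0, -0.3, -1.8]
gripper_width: 0.0158
grasp_force: 35.0
```

Run:
```python
from h import *
for _ in range(2):
    imaging.grab_frame("side");o=env.get_obs();print(o["tcp_pos"],o["force"],o["wrist_torque"])
```

```text
[0.47397445 0.24553396 0.16426691] [-0.24496793  0.00788653 -2.05593152] [-0.04243794 -0.07253727 -0.00329219]
[0.47392375 0.24550087 0.16447898] [-0.15533549 -0.53606803 -1.87085369] [ 0.0077433  -0.07367608  0.015249  ]
```

Call:
{"op": "servo_tool", "data": {"deltas": [[-0.06,0.05,0,0,0,0],[0,0,0.2,0,0,0],[0,0,0.4,0,0,0],[0,0,0.5,0,0,0],[0,0,0.5,0,0,0],[0,0,0.5,0,0,0],[0,0,0.5,0,0,0],[0,0,0.5,0,0,0],[0,0,0.4,0,0,0],[0,0,0.2,0,0,0]]}}

```text
clock: 38.25
tcp_pos: [0.4743, 0.2449, 0.1272]
tcp_rot: [-3.141, 0.0, 1.527]
force: [0.2, 0.2, -0.2]
gripper_width: 0.0159
grasp_force: 35.0
```

Call:
{"op": "servo_tool", "data": {"deltas": [[0,0,0.4,0,0,0],[0,0,0.5,0,0,0],[0,0,0.4,0,0,0],[0,0,0.3,0,0,0],[0,0,0.2,0,0,0],[0,0,0.1,0,0,0],[0,0,0,0,0,0],[0,0,0,0,0,0],[0,0,0,0,0,0],[0,0,0,0,0,0]]}}

```text
clock: 39.25
tcp_pos: [0.4745, 0.2449, 0.1087]
tcp_rot: [3.142, -0.0, 1.527]
force: [0.2, -0.5, -0.8]
gripper_width: 0.0161
grasp_force: 35.0
```

Run:
```python
from h import *
for _ in range(2):
    imaging.grab_frame("side");o=env.get_obs();print(o["tcp_pos"],o["force"],o["wrist_torque"])
```

```text
[0.47445693 0.24494275 0.10869155] [-0.01378946 -0.8896122  -0.91942537] [-0.02792288 -0.07109793  0.02341392]
[0.47446648 0.24493589 0.10868071] [ 0.17625721 -0.54264796 -0.14574703] [ 0.01033574 -0.09485121 -0.04753136]
```

Sliding down cleanly. About 8 mm to go to home height (TCP 0.100).

Call:
{"op": "servo_tool", "data": {"deltas": [[0,0,0.2,0,0,0],[0,0,0.2,0,0,0],[0,0,0.15,0,0,0],[0,0,0.1,0,0,0],[0,0,0.1,0,0,0],[0,0,0.05,0,0,0],[0,0,0,0,0,0],[0,0,0,0,0,0],[0,0,0,0,0,0],[0,0,0,0,0,0]]}}

```text
clock: 40.35
tcp_pos: [0.4744, 0.245, 0.1007]
tcp_rot: [3.142, -0.0, 1.527]
force: [-0.0, -0.0, -0.1]
gripper_width: 0.0159
grasp_force: 35.0
```

Run:
```python
from h import *
for _ in range(3):
    imaging.grab_frame("side");o=env.get_obs();print(o["tcp_pos"],o["force"],o["wrist_torque"])
```

```text
[0.47444176 0.24492166 0.10067198] [ 0.3876228   0.72886488 -1.72019572] [ 0.00108365 -0.06700353  0.02174402]
[0.47444917 0.2449559  0.10067653] [ 0.23690973 -0.8577322  -0.74240097] [-0.03590088 -0.08560692 -0.02227218]
[0.47444985 0.24493185 0.1006642 ] [-0.71459016 -0.33571998 -0.89639937] [-0.05441442 -0.04525224  0.0145328 ]
```

Call:
{"op": "servo_tool", "data": {"deltas": [[0,0,0.03,0,0,0],[0,0,0.03,0,0,0],[0,0,0.02,0,0,0],[0,0,0,0,0,0],[0,0,0,0,0,0],[0,0,0,0,0,0],[0,0,0,0,0,0],[0,0,0,0,0,0],[0,0,0,0,0,0],[0,0,0,0,0,0]]}}

```text
clock: 41.5
tcp_pos: [0.4744, 0.245, 0.1001]
tcp_rot: [3.141, 0.0, 1.527]
force: [-3.0, -0.9, 5.8]
gripper_width: 0.016
grasp_force: 35.0
```

Run:
```python
from h import *
for _ in range(3):
    imaging.grab_frame("side");o=env.get_obs();print(o["tcp_pos"],o["force"],o["wrist_torque"])
```

```text
[0.47444249 0.24496769 0.10010105] [-3.0485838  -1.52817467  6.04666726] [-0.42907678  0.46818181 -0.04591283]
[0.474429   0.24495604 0.10009353] [-0.93359947 -1.26746746  6.61963734] [-0.45897592  0.48893281 -0.0291893 ]
[0.47447362 0.24497299 0.1001196 ] [-2.22639443 -2.05475346  6.01291136] [-0.4380035   0.47377216  0.02050673]
```

The collar is seated on the board, with about 6.5 N of support. Releasing.

Call:
{"op": "servo_tool", "data": {"deltas": [[0,0,-0.02,0,0,0],[0,0,0,0,0,0],[0,0,0,0,0,0],[0,0,0,0,0,0],[0,0,0,0,0,0],[0,0,0,0,0,0],[0,0,0,0,0,0],[0,0,0,0,0,0],[0,0,0,0,0,0],[0,0,0,0,0,0]], "grip_force": 3}}

```text
clock: 42.65
tcp_pos: [0.4745, 0.245, 0.1001]
tcp_rot: [3.142, -0.0, 1.527]
force: [-1.7, -0.7, 4.4]
gripper_width: 0.0159
grasp_force: 3.0
```

Call:
{"op": "servo_tool", "data": {"deltas": [[0,0,0,0,0,0],[0,0,0,0,0,0],[0,0,0,0,0,0],[0,0,0,0,0,0],[0,0,0,0,0,0],[0,0,0,0,0,0],[0,0,0,0,0,0],[0,0,0,0,0,0],[0,0,0,0,0,0],[0,0,0,0,0,0]], "hand": 6}}

```text
clock: 43.65
tcp_pos: [0.4744, 0.245, 0.1]
tcp_rot: [-3.142, -0.0, 1.527]
force: [-0.7, 0.5, 0.3]
gripper_width: 0.0603
grasp_force: 0.0
```

Call:
{"op": "servo_tool", "data": {"deltas": [[0,0,-0.5,0,0,0],[0,0,-1,0,0,0],[0,0,-1.5,0,0,0],[0,0,-2,0,0,0],[0,0,-2,0,0,0],[0,0,-2,0,0,0],[0,0,-2,0,0,0],[0,0,-2,0,0,0],[0,0,-1,0,0,0],[0,0,-1,0,0,0]]}}

```text
clock: 44.65
tcp_pos: [0.4744, 0.2449, 0.2511]
tcp_rot: [3.141, -0.0, 1.527]
force: [-0.4, -0.2, -0.1]
gripper_width: 0.0601
grasp_force: 0.0
```

Call:
{"op": "servo_tool", "data": {"deltas": [[-2,-1,0,0,0,0],[-4,-1,0,0,0,0],[-4,-1,0,0,0,0],[-4,-1,0,0,0,0],[-4,-1,0,0,0,0],[-4,-1,0,0,0,0],[-2,-1,0,0,0,0],[0,0,0,0,0,0],[0,0,0,0,0,0],[0,0,0,0,0,0]]}}

```text
clock: 45.65
tcp_pos: [0.3943, 0.009, 0.2501]
tcp_rot: [-3.142, -0.0, 1.529]
force: [1.1, -0.2, 0.2]
gripper_width: 0.0594
grasp_force: 0.0
```

Run:
```python
from h import *
np.set_printoptions(precision=4,suppress=True)
o=env.get_obs();print(o["clock"],o["tcp_pos"],o["force"],o["gripper_width"])
s=imaging.grab_frame("side")[:,:,::-1];s0=cv2.imread("pics/side0.png")
cv2.imwrite("pics/side6.png",s)
# hook and scriber region difference vs start
for nm,(x0,y0,x1,y1) in dict(hook=(240,285,285,335),scriber=(205,325,245,375),nozzle=(360,170,378,190)).items():
    a,b=s[y0:y1,x0:x1].astype(float),s0[y0:y1,x0:x1].astype(float)
    sh,r=cv2.phaseCorrelate(cv2.cvtColor(a.astype(np.float32),6).astype(float),cv2.cvtColor(b.astype(np.float32),6).astype(float))
    print(nm,np.abs(a-b).mean(),sh,r)
# core blob in tray: grey change
d=np.abs(s.astype(int)-s0).max(2)>25;d[:100]=0;d[200:]=0;d[:,:340]=0;d[:,440:]=0
k,l,st,c=cv2.connectedComponentsWithStats(d.astype(np.uint8));i=1+st[1:,4].argmax();print(st[i],c[i])
```

```text
45.65 [0.3943 0.009  0.2501] [ 1.077  -0.2021  0.1805] 0.059449677568115464
hook 6.696 (-0.27894502019493217, -0.36875167528533837) 0.9952899444353271
scriber 3.0763333333333334 (0.026407108794373357, 0.011063740536730649) 0.9998110066575695
nozzle 16.22037037037037 (2.005667788429192, 0.36646292966022465) 0.09289484333299229
[ 340  100   85  100 5240] [375.5   142.137]
```

Run:
```python
from h import *
np.set_printoptions(precision=4,suppress=True)
t0=cv2.imread("pics/top0.png");s0=cv2.imread("pics/side0.png");t=imaging.grab_frame("top")[:,:,::-1].copy();s=cv2.imread("pics/side6.png")
for n,a,b,(x0,y0,x1,y1) in(("top",t,t0,(403,215,428,240)),("side",s,s0,(358,168,382,192))):
    r=[]
    for im in(b,a):
        h=cv2.cvtColor(im,40)[y0:y1,x0:x1];m=((h[...,1]>110)&(h[...,0]<30)).astype(np.uint8);r.append((m.sum(),np.argwhere(m)[:,::-1].mean(0)+[x0,y0]))
    print(n,"nozzle",r)
c=np.array([.4823,-.3396])
for n,im in(("top",t),("side",s)):
    p=proj(n,(*c,.054));x,y=map(int,p);h=cv2.cvtColor(im,40);print(n,p,h[y,x])
    m=((h[...,1]<h[y-4,x-4,1]+15)&(abs(h[...,2].astype(int)-h[y-4,x-4,2])<14)).astype(np.uint8);m=cv2.morphologyEx(m,cv2.MORPH_OPEN,np.ones((3,3)))
    w=np.zeros_like(m);cv2.circle(w,(x,y),30,1,-1);m*=w
    k,l,st,ce=cv2.connectedComponentsWithStats(m);i=l[y-4,x-4];print(st[i],ce[i],onz(n,ce[i],.054)[:2])
```

```text
top nozzle [(np.uint64(144), array([411.8819, 229.1806])), (np.uint64(145), array([411.8552, 229.2276]))]
side nozzle [(np.uint64(84), array([369.369 , 179.8929])), (np.uint64(80), array([369.4375, 179.8625]))]
top [458.9409 222.9249] [ 15   2 244]
[446 212  28  27 548] [458.9982 225.0164] [ 0.4771 -0.3387]
side [392.3265 146.0695] [110  14  54]
[363 120  33  29 469] [380.6631 136.4925] [ 0.5238 -0.3572]
```

The core reads as a full disc at (0.477,-0.339), inside the tray zone. The nozzle and scriber are unmoved, and the hook is home to within about 0.5 px. Handing in.

```bash
python3 -c "
from cell import env
print(env.close_job())"
```

```text
the job is handed in; nothing more can be done
None
```

I drew the core out of the bore, set it upright in the tray and unhooked it, hung the hook back in its slot, and handed the job in at about 46 s; the hand-in returned no verdict.

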